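# Unlock the transport rack and transfer the vials in order

### The job

The vials have come in the transport rack, in the order in which they will be used, first one at the plunger. Pull up the sprung index plunger, twist its T grip to latch it open and let go, slide the hold-down bar out sideways from under the end lips, lift it off and lay it flat on the bare table, between the racks or before them. Then move the four vials one at a time, straight from rack to rack and upright, without dropping them, into the working rack in the same order: the vial next to the plunger into the socket next to the upright steel tab, and so on along the row; leave the plunger latched open.

Things in the scene. Friction and masses are not known exactly. Their poses are not given: they have to be found in the camera images.
- transport_rack: fixed rack with white block. Origin: centre of underside; z up, y along the row. Sockets: 30 mm bore, floor z 12 mm, rim z 28, on x = 0 at y = +57, +19, -19, -57 mm. End brackets at y = +94 (with plunger) and -94, 22 mm long: ledge z 56.5, lip z 66.6 to 72.6 over it reaching to x = +14. Their slots open to +x only: the bar slides out to +x by 22 mm or more, then lifts.
- plunger (a joint): lift (m) of the sprung index plunger, at x = +5, y = +94 mm of the transport rack: 0 = pin in the bar's hole, stop at 0.012; spring 3 N, rising to 6.5 N. Black T grip 34 x 11 x 16 mm, along rack y when locked, z 85.5 to 101.5 mm above the rack's underside plus this lift; keep fingertips above its lower edge (sleeve below). Free to twist above 0.008; let go then it rests latched at 0.008.
- plunger_twist (a joint): turn (rad) of the T grip about the vertical, counter-clockwise from above; 0 = along the rack's y, cross pin in its slot, 0.1 play. Pulled above 0.008 m it turns easily to 1.65 either way; set down at 0.7 to 1.65 either way it stays latched open where it is left. It has to be turned while it is held up.
- hold_down_bar: loose aluminium bar 14 x 209 x 8 mm, 0.11 kg, black grip rib in the middle of its top, 12 mm wide (x), 50 long (y), its top 30 mm above the bar's underside. Origin: centre of underside; z up, y along it, to the end with the plunger's hole. At first in the rack's slots at rack x = +5, y = 0, z = 56.5 mm, over half of each cap. The table midway between the racks is bare within 0.58 m of the robot.
- vial_1: stoppered glass vial, grey cap and red band, 22 mm across, 41 mm tall, 0.02 kg; grip it across, 20 to 38 mm above its foot. Origin: centre of its foot, z up. At first it stands in one of the transport rack's four sockets (any), its foot 12 mm above the rack's underside, so its lower 16 mm are in the socket.
- vial_2: stoppered glass vial, blue cap and blue band, 22 mm across, 43 mm tall, 0.02 kg; grip it across, 20 to 38 mm above its foot. Origin: centre of its foot, z up. At first it stands in one of the transport rack's four sockets (any), its foot 12 mm above the rack's underside, so its lower 16 mm are in the socket.
- vial_3: stoppered glass vial, red cap and red band, 22 mm across, 43 mm tall, 0.02 kg; grip it across, 20 to 38 mm above its foot. Origin: centre of its foot, z up. At first it stands in one of the transport rack's four sockets (any), its foot 12 mm above the rack's underside, so its lower 16 mm are in the socket.
- vial_5: stoppered glass vial, orange cap and orange band, 22 mm across, 43 mm tall, 0.02 kg; grip it across, 20 to 38 mm above its foot. Origin: centre of its foot, z up. At first it stands in one of the transport rack's four sockets (any), its foot 12 mm above the rack's underside, so its lower 16 mm are in the socket.
- working_rack: fixed rack with grey block 52 x 164 mm, 28 mm high. Origin: centre of underside; z up, y along the row. Sockets, empty at first: 30 mm bore, floor z 12 mm, rim z 28, on x = 0 at y = +57, +19, -19, -57 mm. An upright steel tab, 66 mm high, at the +y end (y = +88). A vial from the transport rack's socket at some y belongs in the socket at the same y here.

How it is judged:
By the outcome, as a careful person would: the job done as asked, in the order asked, and still so for the second after the job is handed in, with the robot touching nothing.
It also fails if it takes over 144 s, if anything falls off the work surface, if the arm or the gripper's body presses on something with over 40 N, if the wrist force passes 120 N, or if a joint passes its speed limit or range.

### The arm

A 6-joint arm with a two-finger parallel gripper is mounted at the origin on a cart in front of the work surface, level with it; the furniture and walls round the work are solid. World frame = base frame: x ahead of the robot, y to its left, z up, the work surface at z = 0. Lengths are in m, angles in degrees, forces in N, time in s.
With the tool pointing down it reaches from about 0.15 to 0.775 m from the base axis. Payload 6.1 kg.
Tool frame: the origin (TCP) lies midway between the tips of the shut fingers; the grasp point (between the pads) lies 19 mm behind it; z points along the fingers, y is the line along which they close (so a half turn about z gives the same grasp; the last joint's range is limited). The gripper opens to 85 mm and grips with 20 to 120 N. Pads are 22 mm wide; open, the fingers measure 114 mm over their backs; the gripper's body (76 mm by 85 mm) begins 54 mm behind the grasp point. The pads swing forward as they close: fully open they stand 13 mm farther back than shut.
Start: joints at [65.031, 7.208, -2.269, 80.523, 0, 90], TCP at [0.222, 0.476, 0.231] pointing down, gripper open.
Joint ranges: [-155.77, 155.77], [-54.66, 111.73], [-72.52, 77.12], [-102.08, 115.82], [-83.92, 84.16], [-180, 180]. Speed limits (degrees/s): [136.94, 136.94, 172.46, 180, 180, 180].

### API

Orientations are given as a 3x3 rotation matrix whose columns are the frame's x, y, z axes.
In Python, from rig import arm, camera, camera_model, ticket gives the robot as it stands.
- The arm moves only by the tool step_arm, never from a script. Its argument "motion" is a list that holds one entry, the list of rows, each a list of 4 numbers: the shift along the tool's x, y, z in cm, then the turn about the tool's z in degrees. A call has 1 to 20 rows; each row is the pose to reach, as a shift and turn from the pose commanded when the call began, along the tool's axes at that moment; what a row does not reach only later rows make up. A row lasts 1/8 s, in which the tool goes at most 62.5 mm and 10.7 degrees, less where a joint would pass 70% of its speed; a pose out of reach is approached as far as the arm can. A call with a gripper value outside its range is refused whole. "gripper" is the finger opening in cm, from 0 to 8.54, set as the call begins (left out, the last holds). The fingers move at their own pace and stop on an object; "grip_force" is the grip in N (left out, the last holds). Time passes only in rows, so rows that repeat a pose let the fingers close. It gives the time, the measured TCP pose, the force, the opening and the grip force at its end, in the units of the state.
- arm.get_obs(): the state, without advancing time (a new reading comes with each control period).
- camera(name): name is "side" or "top"; returns the picture (400x640x3 uint8, red, green, blue); there is no depth.
- camera_model(name): a dict with "K" (3x3 intrinsics, pixels), "R" (3x3) and "t" (3): a world point X has camera coordinates R X + t. Camera axes: x right, y down, z forward; pixel columns grow to the right and rows downward; lengths in m; the calibration is good to about 2 mm. A picture is of the moment at which its call begins. camera_model takes no time and is no camera call.
- ticket.close_job(): hands the job in; it is judged then, once.
The state is a dict: "time": time; "joints": joint angles; "joint_vel": joint speeds; "joint_torque": joint torques, N m; "tool_pos": TCP position; "orientation": TCP orientation; "contact_force": force on the tool from outside, world axes, zero at the start; "torque": the same for the moment, N m; "grip_width": finger opening in m; "gripper_force": force on a finger pad.
Only numpy, scipy, OpenCV 4.12 (cv2) and the standard library are available. Lean on these libraries where they do the work, as an engineer would, in place of code of your own. Each camera call takes 0.05 s, during which the arm holds its last target. There are 200 camera calls.

## Working session

There is one attempt and no reset: what is moved stays moved. The work goes in short steps, Python scripts to look and compute and a tool call to move; the robot and the scene stay as the last step left them, time stands still between calls to the robot, and variables do not carry over. Pictures are saved under pics/ and viewed, at most 14 in all, crops included, and the job is handed in when it is done.

Besides the shell and the picture viewer there is one more tool, called as name(argument=value, ...) on one line, values as JSON. step_arm: Moves the arm, as the interface text tells. Its arguments: {"type":"object","properties":{"motion":{"type":"array"},"gripper":{"type":"number"},"grip_force":{"type":"number"}},"required":["motion"]}

```bash
ls; mkdir -p pics; python3 - <<'E'
from rig import arm,camera,camera_model
import cv2
for n in("top","side"):
    cv2.imwrite(f"pics/{n}0.png",camera(n)[:,:,::-1])
    m=camera_model(n);print(n,m)
o=arm.get_obs();print(o)
E
```

```text
pics
top {'K': array([[362.96832383,   0.        , 320.5832849 ],
       [  0.        , 362.96832383, 195.99144233],
       [  0.        ,   0.        ,   1.        ]]), 'R': array([[ 0.00678887, -0.99963576, -0.02611996],
       [-0.98273028, -0.00183921, -0.18503462],
       [ 0.18491919,  0.02692505, -0.98238482]]), 't': array([0.25056049, 0.52159404, 0.80900291])}
side {'K': array([[420.16176455,   0.        , 310.65567215],
       [  0.        , 420.16176455, 200.49081546],
       [  0.        ,   0.        ,   1.        ]]), 'R': array([[ 0.99818318, -0.05588223, -0.02252816],
       [-0.04900021, -0.53531893, -0.84322751],
       [ 0.03506168,  0.8427994 , -0.53708459]]), 't': array([-0.49634421,  0.22462637,  0.67386826])}
{'time': 0.1, 'joints': array([ 6.50314394e+01,  7.23958005e+00, -2.31957347e+00,  8.05246502e+01,
        9.32193959e-04,  9.00001964e+01]), 'joint_vel': array([0.0114958 , 0.07801954, 0.17201762, 0.07820185, 0.06980667,
       0.08146328]), 'joint_torque': array([ 1.49518375e-03, -4.36907673e+01,  3.53603840e+01,  1.37355679e-02,
        1.72878213e-04,  2.11097716e-05]), 'tool_pos': array([0.22145506, 0.47560447, 0.23059853]), 'orientation': array([[-9.06538093e-01,  4.22123544e-01, -6.32164253e-04],
       [ 4.22124017e-01,  9.06537134e-01, -1.31908195e-03],
       [ 1.62648226e-05, -1.46264975e-03, -9.99998930e-01]]), 'contact_force': array([ 0.03265307, -0.06482836,  0.30061624]), 'torque': array([ 0.03481567, -0.00637931,  0.04551723]), 'gripper_force': 0.0, 'grip_width': 0.08552783800708491}
```

View pics/top0.png

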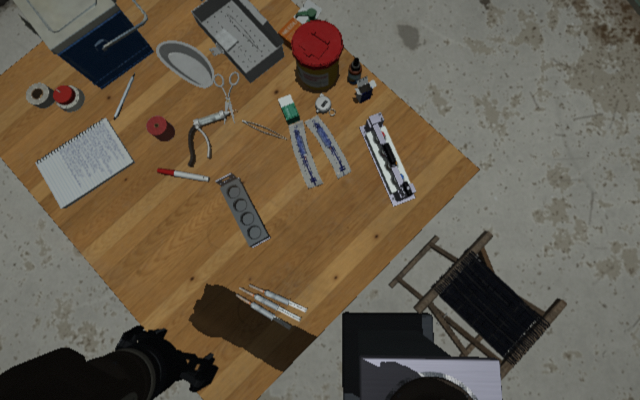

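View pics/side0.png

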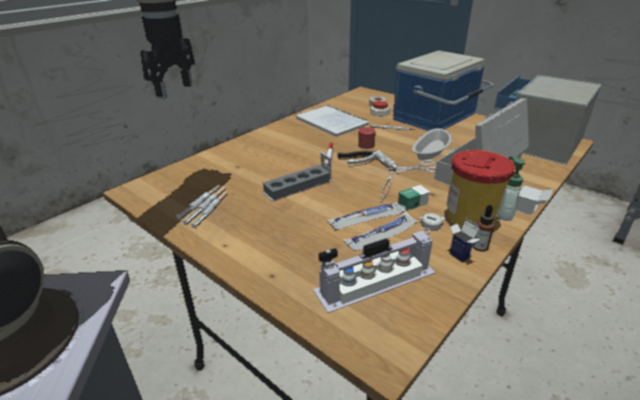

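The top view shows the working rack (grey) near (244,210) and the transport rack near (387,160). The side view shows the transport rack near (375,270), with the plunger T at (328,256), and the working-rack tab at (327,155). I'll enlarge both.

```bash
python3 - <<'E'
import cv2,numpy as np
t=cv2.imread("pics/top0.png");s=cv2.imread("pics/side0.png")
c=lambda im,x,y,w,h,f:cv2.resize(im[y:y+h,x:x+w],None,fx=f,fy=f,interpolation=cv2.INTER_CUBIC)
a=c(t,350,105,75,110,5);b=c(t,205,165,75,90,5)
cv2.imwrite("pics/c1.png",np.hstack([a,np.vstack([b,np.zeros((100,375,3),np.uint8)])]))
cv2.imwrite("pics/c2.png",np.vstack([c(s,310,225,130,85,6)]))
E
```

```text
(no output)
```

View pics/c1.png

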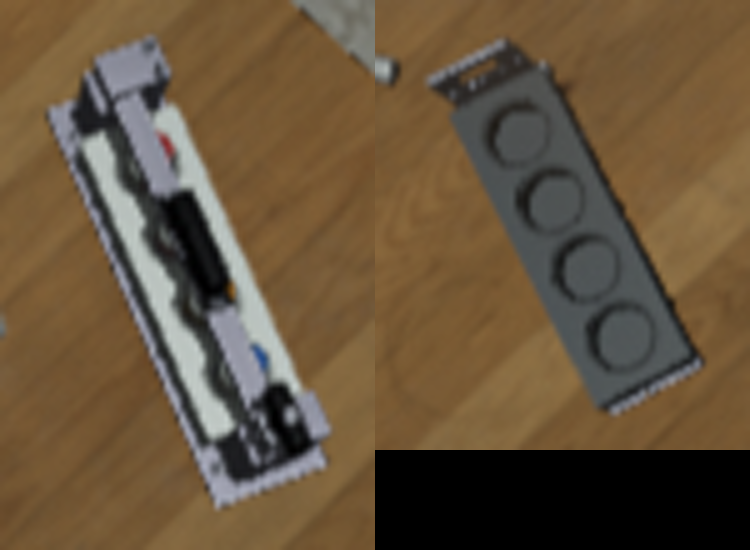

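View pics/c2.png

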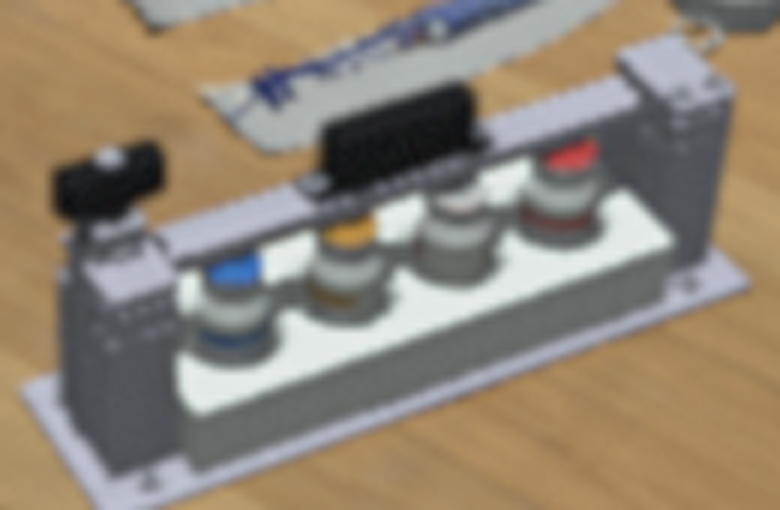

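Order from the plunger is blue (vial_2), orange (5), grey (1), red (3). The plunger is at the rack end nearest the robot, and the working-rack tab is at its far end. Next I'll measure both racks.

```bash
cat > h.py <<'E'
import numpy as np,cv2
from rig import arm,camera,camera_model
def ray(n,uv):
    m=camera_model(n);R,t=m["R"],m["t"]
    return -R.T@t, R.T@np.linalg.solve(m["K"],[uv[0],uv[1],1.])
def onz(n,uv,z):
    o,d=ray(n,uv);return o+d*(z-o[2])/d[2]
def proj(n,X):
    m=camera_model(n);p=m["K"]@(m["R"]@np.array(X)+m["t"]);return p[:2]/p[2]
def tri(a,b):
    (o,d),(p,e)=ray("top",a),ray("side",b)
    s=np.linalg.lstsq(np.c_[d,-e],p-o,rcond=None)[0]
    A,B=o+d*s[0],p+e*s[1];return (A+B)/2,np.linalg.norm(A-B)
E
python3 - <<'E'
from h import *
t=cv2.imread("pics/top0.png");s=cv2.imread("pics/side0.png")
def blobs(im,roi,thr,amin):
    x,y,w,h=roi;c=im[y:y+h,x:x+w];k=5
    c=cv2.resize(c,None,fx=k,fy=k,interpolation=cv2.INTER_CUBIC)
    m=((c.max(2)<thr)*255).astype(np.uint8)
    cs,_=cv2.findContours(m,0,2)
    for q in cs:
        if cv2.contourArea(q)>amin*k*k:
            (cx,cy),wh,a=cv2.minAreaRect(q);print(x+(cx+.5)/k-.5,y+(cy+.5)/k-.5,wh[0]/k,wh[1]/k,a,cv2.contourArea(q)/k/k)
print("top");blobs(t,(350,105,75,110),38,20);print("side");blobs(s,(310,225,130,60),45,20)
# caps
hs=cv2.cvtColor(s,cv2.COLOR_BGR2HSV)
# block corners etc from crop picks
f=lambda n,cx,cy,x0,y0,k:(n,(x0+(cx+.5)/k-.5,y0+(cy+.5)/k-.5))
def P(l,z,n,*pts,x0=350,y0=105,k=5):
    for p in pts: print(l,p,onz(*f(n,*p,x0,y0,k),z).round(4))
P("plate",.003,"top",(50,110),(218,508),(325,462))
P("Wsock",.028,"top",(521,134),(553,202),(590,268),(624,337),x0=205-75)
P("Wcorn",.028,"top",(458,115),(545,78),(700,358),(604,407),x0=205-75)
P("ribT",.0865,"top",(180,192),(213,306),(198,248))
P("Tblk",.028,"top",(80,142),(178,105),(300,390))
P("plateS",.003,"side",(25,388),(110,508),(748,285),x0=310,y0=225,k=6)
print(tri(f("",198,248,350,105,5)[1],f("",398,128,310,225,6)[1]))
print(tri(f("",288,414,350,105,5)[1],f("",108,165,310,225,6)[1]))
E
```

```text
top
396.8418395996094 196.2258544921875 8.801779174804688 4.484177017211914 60.01836013793945 28.660000000000004
406.0933044433594 188.90257568359374 14.531472778320312 7.710869598388672 68.96248626708984 61.52
388.7349151611328 154.64379272460937 23.876925659179687 7.538462829589844 67.38013458251953 141.94
367.76295013427733 127.91052856445313 9.603713989257812 6.3322406768798825 43.8766975402832 25.380000000000003
side
327.9352966308594 255.8411804199219 9.473751068115234 18.181977844238283 72.3874282836914 120.34
375.9700073242187 248.00999908447267 10.878234100341796 26.499884033203124 71.56504821777344 249.9
plate (50, 110) [0.7132 0.1541 0.003 ]
plate (218, 508) [0.5043 0.0736 0.003 ]
plate (325, 462) [0.5276 0.0199 0.003 ]
Wsock (521, 134) [0.6916 0.4752 0.028 ]
Wsock (553, 202) [0.6554 0.4571 0.028 ]
Wsock (590, 268) [0.6209 0.4368 0.028 ]
Wsock (624, 337) [0.5853 0.4182 0.028 ]
Wcorn (458, 115) [0.7019 0.508  0.028 ]
Wcorn (545, 78) [0.7217 0.4644 0.028 ]
Wcorn (700, 358) [0.5746 0.38   0.028 ]
Wcorn (604, 407) [0.5497 0.4267 0.028 ]
ribT (180, 192) [0.6398 0.1013 0.0865]
ribT (213, 306) [0.5849 0.0876 0.0865]
ribT (198, 248) [0.6127 0.0937 0.0865]
Tblk (80, 142) [0.6863 0.1414 0.028 ]
Tblk (178, 105) [0.7058 0.0919 0.028 ]
Tblk (300, 390) [0.5587 0.0364 0.028 ]
plateS (25, 388) [0.5069 0.0722 0.003 ]
plateS (110, 508) [0.5278 0.0231 0.003 ]
plateS (748, 285) [0.7331 0.099  0.003 ]
(array([0.61674132, 0.09221857, 0.07778342]), np.float64(0.0025684613317747316))
(array([0.53103925, 0.05785655, 0.09874727]), np.float64(0.0011261737512070435))
```

The working-rack socket pitch comes out about 5% too long, so I'll cross-check with the side view before trusting it.

```bash
python3 - <<'E'
from h import *
s=cv2.imread("pics/side0.png");t=cv2.imread("pics/top0.png")
c=lambda im,x,y,w,h,f:cv2.resize(im[y:y+h,x:x+w],None,fx=f,fy=f,interpolation=cv2.INTER_CUBIC)
a=c(s,255,140,85,70,8)
b=c(t,210,168,65,85,7)
cv2.imwrite("pics/c3.png",a)
cv2.imwrite("pics/c4.png",b)
E
```

```text
(no output)
```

View pics/c3.png

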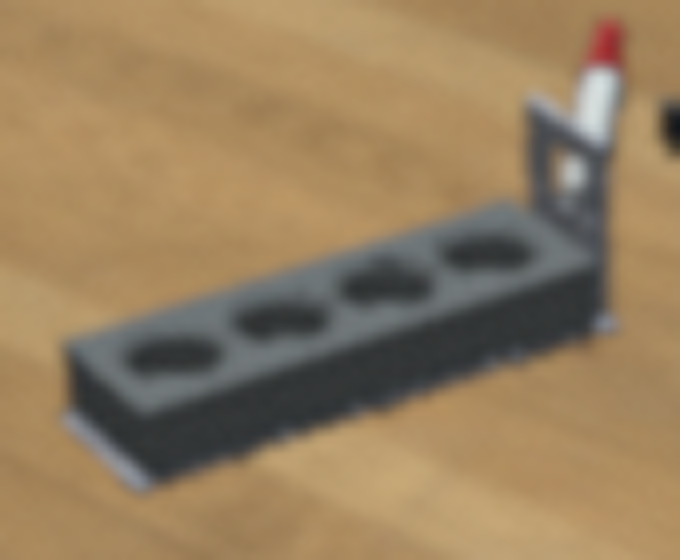

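View pics/c4.png

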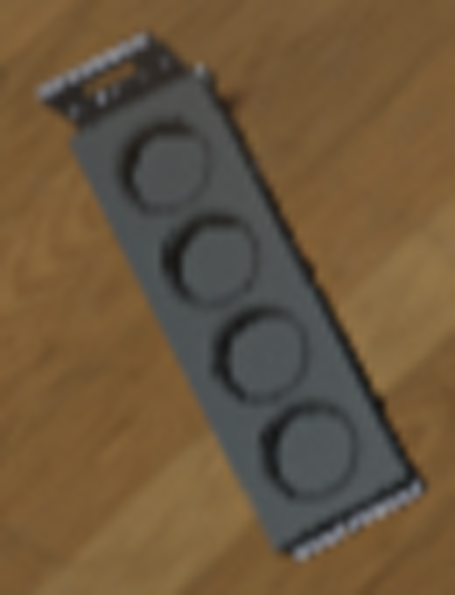

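```bash
cat >> h.py <<'E'
def cp(p,x0,y0,k): return (x0+(p[0]+.5)/k-.5,y0+(p[1]+.5)/k-.5)
E
python3 - <<'E'
from h import *
T=[cp(p,210,168,7) for p in [(164,167),(211,259),(259,355),(308,451)]]
S=[cp(p,255,140,8) for p in [(488,252),(387,285),(284,320),(174,356)]]
for a,b in zip(T,S): print(onz("top",a,.028).round(4),onz("side",b,.028).round(4),tri(a,b)[0].round(4))
print("corner order far-left? (top) ")
Tc=[cp(p,210,168,7) for p in [(75,140),(205,75),(412,487),(285,550)]]
Sc=[cp(p,255,140,8) for p in [(500,203),(600,260),(150,412),(68,345)]]
for a,b in zip(Tc,Sc): print(onz("top",a,.028).round(4),onz("side",b,.028).round(4),tri(a,b)[0].round(4))
m=camera_model("top");print(-m["R"].T@m["t"]);m=camera_model("side");print(-m["R"].T@m["t"])
E
```

```text
[0.536  0.4692 0.028 ] [0.5365 0.4665 0.028 ] [0.5366 0.4697 0.0262]
[0.5033 0.451  0.028 ] [0.5036 0.448  0.028 ] [0.5036 0.4515 0.0261]
[0.4697 0.4326 0.028 ] [0.471  0.4289 0.028 ] [0.4705 0.4333 0.0254]
[0.4365 0.4142 0.028 ] [0.4373 0.41   0.028 ] [0.4369 0.4148 0.0252]
corner order far-left? (top) 
[0.5457 0.5013 0.028 ] [0.5426 0.4995 0.028 ] [0.5442 0.5012 0.0275]
[0.5693 0.4563 0.028 ] [0.5715 0.4578 0.028 ] [0.5703 0.4563 0.0285]
[0.4244 0.3779 0.028 ] [0.4307 0.3777 0.028 ] [0.4275 0.3784 0.027 ]
[0.4028 0.4207 0.028 ] [0.4049 0.4197 0.028 ] [0.4038 0.421  0.0271]
[0.36128508 0.2296461  0.89780977]
[ 0.48282222 -0.47542584  0.54015367]
```

The earlier mismatch was my own crop-offset slip. With it fixed, both views agree to 1–3 mm, the pitch is 38 mm and the rim is at about z 27. I get these poses:
- **Transport rack:** centre (.620, .087), y axis at 200.9°.
- **Working rack:** centre (.487, .4405), y axis at 29.3°.

Next I'll write a helper for shifts and check the bare-table spot.

```bash
cat >> h.py <<'E'
cs=lambda a:np.array([np.cos(np.radians(a)),np.sin(np.radians(a))])
TC,TA=np.array([.620,.087]),200.9
WC,WA=np.array([.487,.4405]),29.3
def rack(C,A,x,y): return C+x*cs(A-90)+y*cs(A)
def go(xy,z,yaw):
    "shift cm (tool axes) and turn to a TCP pose; yaw = direction of tool y, mod 180"
    o=arm.get_obs();R=o["orientation"];p=o["tool_pos"]
    cur=np.degrees(np.arctan2(R[1,1],R[0,1]))
    dy=(yaw-cur+90)%180-90
    d=R.T@(np.r_[xy,z]-p)*100
    print("t",round(o["time"],2),"pos",p.round(4),"yaw",cur.round(2),"j6",o["joints"][5].round(1),"w",round(o["grip_width"],4),"F",o["contact_force"].round(1),"-> shift",d.round(2),"turn",round(-dy,1))
E
python3 - <<'E'
from h import *
go(rack(TC,TA,.005,.094),.15,110.9)
for p in [(315,187),(348,176),(208,180),(290,285),(265,243)]: print(p,onz("top",p,0).round(3))
for x,y in [(.332,.183),(.528,.257)]: print(proj("top",(x,y,0)))
E
```

```text
t 0.1 pos [0.2215 0.4756 0.2306] yaw 65.03 j6 90.0 w 0.0855 F [ 0.  -0.1  0.3] -> shift [-45.63 -24.79   8.1 ] turn -45.9
(315, 187) [0.553 0.269 0.   ]
(348, 176) [0.582 0.185 0.   ]
(208, 180) [0.571 0.543 0.   ]
(290, 285) [0.312 0.327 0.   ]
(265, 243) [0.412 0.391 0.   ]
[349.56070013 276.84791689]
[319.48615782 196.88133284]
```

step_arm(motion=[[[-1,-0.5,0.2,-1],[-3,-1.6,0.5,-3],[-6,-3.3,1,-6],[-9,-4.9,1.5,-9],[-12,-6.5,2,-12],[-15,-8.2,2.5,-15],[-18,-9.8,3,-18],[-21,-11.4,3.5,-21],[-24,-13,4,-24],[-27,-14.7,4.5,-27],[-30,-16.3,5,-30],[-33,-18,5.5,-33],[-36,-19.6,6,-36],[-39,-21.2,6.5,-39],[-42,-22.8,7,-42],[-44,-24,7.5,-44],[-45,-24.5,8,-45.5],[-45.6,-24.8,8.1,-45.9],[-45.6,-24.8,8.1,-45.9],[-45.6,-24.8,8.1,-45.9]]], gripper=4, grip_force=40)

```text
time: 2.6
tool_pos: [0.5301, 0.0588, 0.1505]
orientation: [[-0.934, -0.357, 0.0], [-0.357, 0.934, 0.0], [-0.0, 0.0, -1.0]]
contact_force: [-0.5, 0.0, -0.2]
grip_width: 0.0396
gripper_force: 0.0
```

```bash
python3 - <<'E'
from h import *
go(rack(TC,TA,.005,.094),.0885,110.9)
im={}
for n in("top","side"):
    im[n]=camera(n)[:,:,::-1]
k=lambda a,x,y,w,h,f:cv2.resize(a[y:y+h,x:x+w],None,fx=f,fy=f,interpolation=cv2.INTER_CUBIC)
cv2.imwrite("pics/c5.png",np.hstack([k(im["top"],370,140,70,90,5),k(im["side"],290,190,80,90,5)]))
print(proj("side",arm.get_obs()["tool_pos"]),proj("top",arm.get_obs()["tool_pos"]))
E
```

```text
t 2.6 pos [0.5301 0.0588 0.1505] yaw 110.94 j6 -14.6 w 0.0396 F [-0.5  0.  -0.2] -> shift [-0.   -0.08  6.2 ] turn 0.0
[327.26977482 225.96936743] [411.83920813 182.93393594]
```

View pics/c5.png

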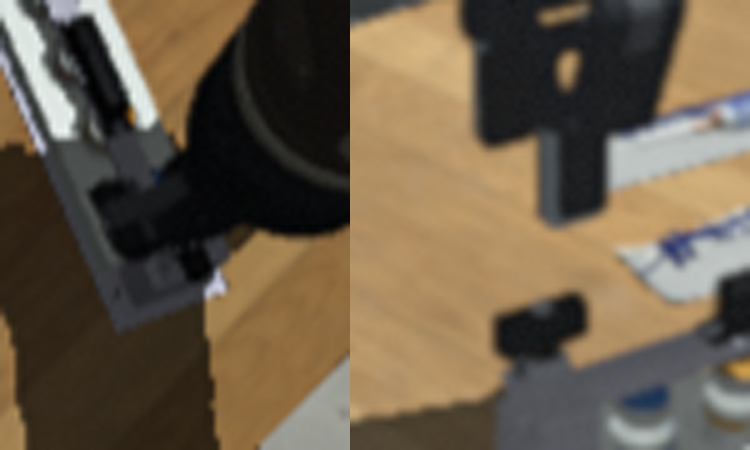

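The side view shows the fingers lined up above the T grip (T at about (328,255), TCP projected at (327,226)). I'll descend and close.

step_arm(motion=[[[0,-0.1,1,0],[0,-0.1,2.5,0],[0,-0.1,4,0],[0,-0.1,5.2,0],[0,-0.1,5.9,0],[0,-0.1,6.2,0],[0,-0.1,6.2,0],[0,-0.1,6.2,0]]])

```text
time: 3.7
tool_pos: [0.531, 0.0577, 0.0888]
orientation: [[-0.934, -0.357, 0.001], [-0.357, 0.934, 0.0], [-0.001, -0.0, -1.0]]
contact_force: [-0.4, -0.3, 0.4]
grip_width: 0.0397
gripper_force: 0.0
```

step_arm(motion=[[[0,0,0,0],[0,0,0,0],[0,0,0,0],[0,0,0,0],[0,0,0,0],[0,0,0,0],[0,0,0,0],[0,0,0,0]]], gripper=0, grip_force=50)

```text
time: 4.7
tool_pos: [0.531, 0.0574, 0.0887]
orientation: [[-0.934, -0.357, 0.001], [-0.357, 0.934, -0.0], [-0.001, -0.001, -1.0]]
contact_force: [-0.7, -2.0, 6.3]
grip_width: 0.0099
gripper_force: 50.8
```

step_arm(motion=[[[0,0,-0.2,0],[0,0,-0.4,0],[0,0,-0.6,0],[0,0,-0.8,0],[0,0,-1.0,0],[0,0,-1.05,0],[0,0,-1.05,0]]])

```text
time: 5.58
tool_pos: [0.5306, 0.0575, 0.0987]
orientation: [[-0.934, -0.357, -0.0], [-0.357, 0.934, -0.0], [0.0, -0.0, -1.0]]
contact_force: [3.5, -2.6, -7.4]
grip_width: 0.0092
gripper_force: 49.2
```

step_arm(motion=[[[0,0,0,4],[0,0,0,12],[0,0,0,20],[0,0,0,28],[0,0,0,36],[0,0,0,44],[0,0,0,52],[0,0,0,60],[0,0,0,68],[0,0,0,76],[0,0,0,82],[0,0,0,84],[0,0,0,84]]])

```text
time: 7.2
tool_pos: [0.5304, 0.057, 0.0985]
orientation: [[-0.452, 0.892, -0.001], [0.892, 0.452, -0.002], [-0.001, -0.001, -1.0]]
contact_force: [3.4, -4.9, -6.2]
grip_width: 0.0095
gripper_force: 49.2
```

```bash
python3 - <<'E'
from h import *
go(rack(TC,TA,.005,.094),.0885,110.9)
a=camera("side")[:,:,::-1]
cv2.imwrite("pics/c6.png",cv2.resize(a[190:300,280:380],None,fx=5,fy=5,interpolation=cv2.INTER_CUBIC))
E
```

```text
t 7.2 pos [0.5304 0.057  0.0985] yaw 26.89 j6 69.3 w 0.0095 F [ 3.4 -4.9 -6.2] -> shift [0.1  0.05 1.  ] turn -84.0
```

View pics/c6.png

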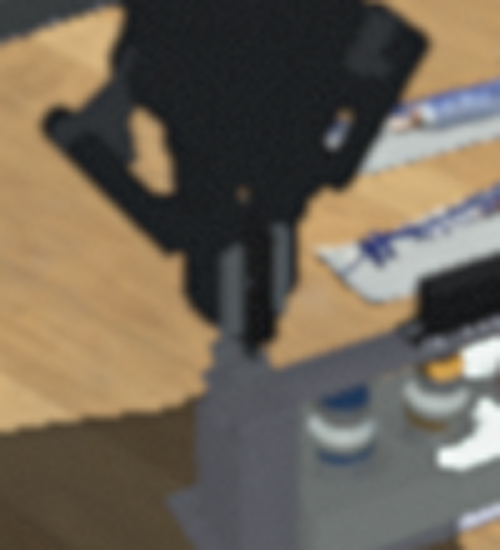

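The crop shows the T end-on between the fingers at (258,320), so it has turned. I'll set it down on the latch, release and rise.

step_arm(motion=[[[0,0,0.1,0],[0,0,0.2,0],[0,0,0.2,0],[0,0,0.2,0]]])

```text
time: 7.75
tool_pos: [0.5305, 0.057, 0.0967]
orientation: [[-0.453, 0.892, -0.0], [0.892, 0.453, -0.002], [-0.001, -0.001, -1.0]]
contact_force: [3.7, -5.7, -6.7]
grip_width: 0.0094
gripper_force: 49.4
```

step_arm(motion=[[[0,0,0,0],[0,0,0,0],[0,0,0,0],[0,0,0,0],[0,0,-0.5,0],[0,0,-1.5,0],[0,0,-3,0],[0,0,-4.5,0],[0,0,-5,0],[0,0,-5,0]]], gripper=4)

```text
time: 9.0
tool_pos: [0.531, 0.0577, 0.1474]
orientation: [[-0.453, 0.892, 0.001], [0.892, 0.453, 0.0], [-0.0, 0.001, -1.0]]
contact_force: [0.3, -0.3, 0.5]
grip_width: 0.0401
gripper_force: 0.0
```

```bash
python3 - <<'E'
from h import *
go(rack(TC,TA,.005,0),.068,110.9)
a=camera("side")[:,:,::-1]
cv2.imwrite("pics/c7.png",cv2.resize(a[190:300,280:380],None,fx=5,fy=5,interpolation=cv2.INTER_CUBIC))
E
```

```text
t 9.0 pos [0.531  0.0577 0.1474] yaw 26.93 j6 69.3 w 0.0401 F [ 0.3 -0.3  0.5] -> shift [-0.92  9.31  7.94] turn -84.0
```

View pics/c7.png

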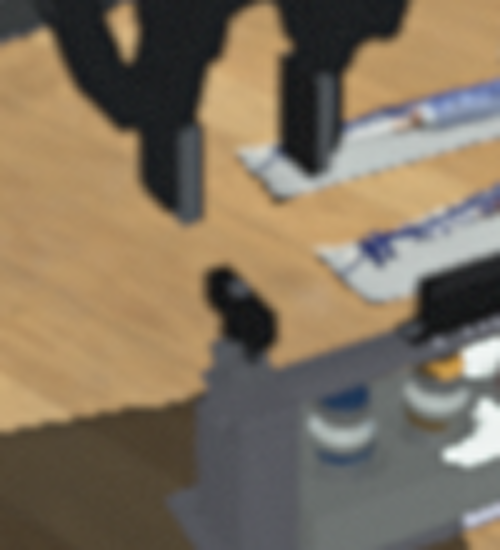

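Latched: the T at crop (242,310) stands raised and turned across the rack with nothing touching it. Next, the bar's rib.

step_arm(motion=[[[-0.1,0.7,0,-5],[-0.2,1.8,0,-14],[-0.3,3,0,-23],[-0.4,4,0,-32],[-0.5,5.2,0,-41],[-0.6,6.3,0,-50],[-0.7,7.4,0.2,-59],[-0.8,8.2,0.5,-68],[-0.9,9,1,-77],[-0.9,9.3,2,-83],[-0.9,9.3,3.5,-84],[-0.9,9.3,5,-84],[-0.9,9.3,6.4,-84],[-0.9,9.3,7.3,-84],[-0.9,9.3,7.8,-84],[-0.9,9.3,7.9,-84],[-0.9,9.3,7.9,-84]]])

```text
time: 11.18
tool_pos: [0.6179, 0.0918, 0.0682]
orientation: [[-0.934, -0.357, 0.001], [-0.357, 0.934, 0.0], [-0.001, -0.0, -1.0]]
contact_force: [0.4, 0.2, -0.2]
grip_width: 0.0399
gripper_force: 0.0
```

step_arm(motion=[[[0,0,0,0],[0,0,0,0],[0,0,0,0],[0,0,0,0],[0,0,0,0],[0,0,0,0],[0,0,0,0]]], gripper=0)

```text
time: 12.05
tool_pos: [0.618, 0.0918, 0.0684]
orientation: [[-0.934, -0.357, 0.001], [-0.357, 0.934, 0.0], [-0.001, -0.0, -1.0]]
contact_force: [-0.1, -1.1, 5.5]
grip_width: 0.0107
gripper_force: 49.9
```

step_arm(motion=[[[0,0,-0.05,0],[0,0,-0.1,0],[0,0.3,-0.1,0],[0,0.7,-0.1,0],[0,1.1,-0.1,0],[0,1.5,-0.1,0],[0,1.9,-0.1,0],[0,2.3,-0.1,0],[0,2.7,-0.1,0],[0,3.1,-0.1,0],[0,3.2,-0.1,0],[0,3.2,-0.1,0]]])

```text
time: 13.55
tool_pos: [0.6062, 0.1217, 0.0688]
orientation: [[-0.934, -0.357, 0.0], [-0.357, 0.934, -0.0], [-0.0, -0.0, -1.0]]
contact_force: [0.3, -1.0, -0.6]
grip_width: 0.0107
gripper_force: 49.1
```

```bash
python3 - <<'E'
from h import *
go((.41,.22),.0115,110.9)
a=camera("side")[:,:,::-1]
cv2.imwrite("pics/c8.png",cv2.resize(a[190:310,290:450],None,fx=5,fy=5,interpolation=cv2.INTER_CUBIC))
E
```

```text
t 13.55 pos [0.6062 0.1217 0.0688] yaw 110.93 j6 -9.6 w 0.0107 F [ 0.3 -1.  -0.6] -> shift [14.82 16.19  5.73] turn 0.0
```

View pics/c8.png

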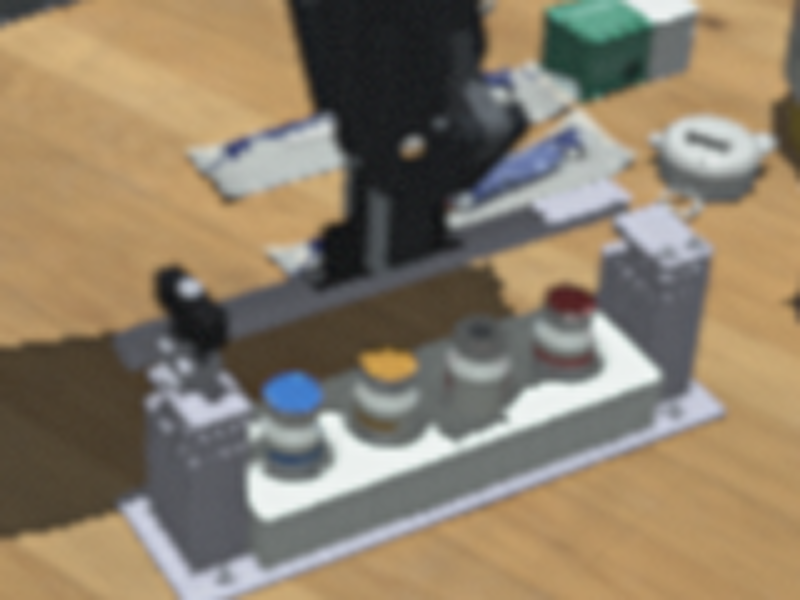

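The bar is fully clear of the slots, and the caps (blue, orange, grey, red) are exposed. I'll lift it and lay it down at (.41, .22).

step_arm(motion=[[[0,0,-0.5,0],[0,0,-1.5,0],[0,0.3,-3,0],[0.5,0.8,-4.5,0],[1.5,1.8,-5.5,0],[3,3.4,-6,0],[5,5.5,-6,0],[7,7.7,-6,0],[9,9.8,-5.5,0],[11,12,-4.5,0],[13,14,-3,0],[14.2,15.4,-1.2,0],[14.8,16.2,0.5,0],[14.8,16.2,2,0],[14.8,16.2,3.5,0],[14.8,16.2,4.6,0],[14.8,16.2,5.2,0],[14.8,16.2,5.5,0],[14.8,16.2,5.65,0],[14.8,16.2,5.65,0]]])

```text
time: 16.1
tool_pos: [0.4103, 0.2202, 0.0125]
orientation: [[-0.934, -0.357, 0.0], [-0.357, 0.934, 0.0], [-0.0, 0.0, -1.0]]
contact_force: [0.0, 0.5, -0.8]
grip_width: 0.0108
gripper_force: 49.1
```

step_arm(motion=[[[0,0,0.05,0],[0,0,0.05,0]]])

```text
time: 16.35
tool_pos: [0.4102, 0.2202, 0.012]
orientation: [[-0.934, -0.357, 0.0], [-0.357, 0.934, 0.0], [-0.0, 0.0, -1.0]]
contact_force: [0.5, -0.5, -0.9]
grip_width: 0.0107
gripper_force: 49.1
```

```bash
python3 - <<'E'
from h import *
for p,y,h in [((294,392),57,.055),((388,365),19,.055),((478,333),-19,.053),((570,300),-57,.055)]:
    print(onz("side",cp(p,290,190,5),h).round(4),rack(TC,TA,0,y/1000).round(4))
o=arm.get_obs();print(o["contact_force"],o["tool_pos"])
E
```

```text
[0.5669 0.0652 0.055 ] [0.5668 0.0667]
[0.6012 0.0764 0.055 ] [0.6023 0.0802]
[0.6363 0.0931 0.053 ] [0.6377 0.0938]
[0.6723 0.1061 0.055 ] [0.6732 0.1073]
[ 0.53872753 -0.4748486  -0.91825546] [0.41021766 0.22016406 0.01197165]
```

step_arm(motion=[[[0,0,0.04,0],[0,0,0.08,0],[0,0,0.08,0]]])

```text
time: 16.73
tool_pos: [0.4103, 0.2202, 0.0118]
orientation: [[-0.934, -0.357, 0.001], [-0.357, 0.934, 0.0], [-0.001, 0.0, -1.0]]
contact_force: [-3.8, -1.0, 7.8]
grip_width: 0.011
gripper_force: 50.3
```

step_arm(motion=[[[0,0,0,0],[0,0,0,0],[0,0,0,0],[0,0,0,0],[0,0,-1,0],[0,0,-3,0],[0,0,-5.5,0],[0,0,-8,0],[0,0,-10,0],[0,0,-11,0],[0,0,-11,0]]], gripper=4)

```text
time: 18.1
tool_pos: [0.4105, 0.2203, 0.1217]
orientation: [[-0.934, -0.357, 0.001], [-0.357, 0.934, 0.001], [-0.001, 0.0, -1.0]]
contact_force: [0.3, 0.4, -0.0]
grip_width: 0.0401
gripper_force: 0.0
```

```bash
python3 - <<'E'
from h import *
go(rack(TC,TA,0,-.057),.12,110.9)
cv2.imwrite("pics/t9.png",camera("top")[60:360,180:500,::-1].repeat(2,0).repeat(2,1))
E
```

```text
t 18.1 pos [0.4105 0.2203 0.1217] yaw 110.93 j6 7.3 w 0.0401 F [ 0.3  0.4 -0. ] -> shift [-20.5  -19.94   0.19] turn 0.0
```

View pics/t9.png

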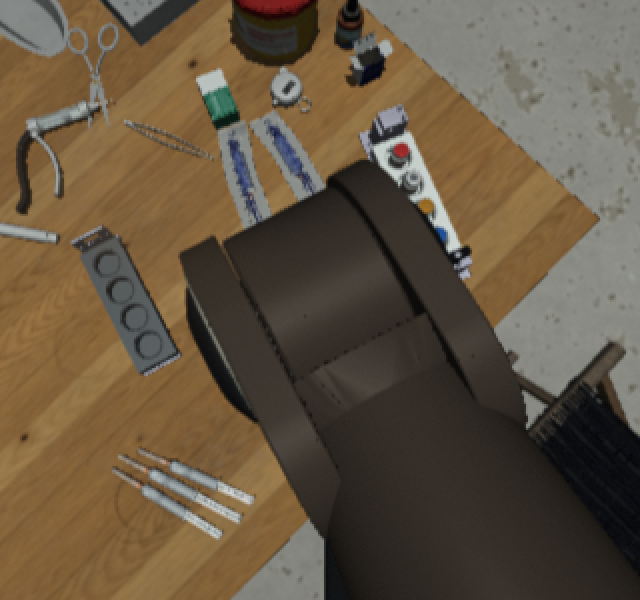

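The top view shows the caps in order, and the working rack is free with its sockets at crop (108,263) to (148,345). The bar is hidden under the arm. Next is blue, gripped 8 mm toward −y so the gripper body clears the T.

```bash
python3 - <<'E'
from h import *
go(rack(TC,TA,0,.049),.037,110.9)
for q in (.049,.019,-.019,-.057):
    a=rack(TC,TA,0,q); b=rack(WC,WA,0,q+(.016 if q==.049 else 0))
    R=np.array([[-.934,-.357],[-.357,.934]]);print(a,b,(R.T@(b-a)*100).round(2))
    R=np.c_[cs(209.3),cs(119.3)]
    n={.049:.019,.019:-.019,-.019:-.057}.get(q)
    if n: print(" back to next",(R.T@(rack(TC,TA,0,n)-b)*100).round(2))
E
```

```text
t 18.15 pos [0.4101 0.2201 0.1209] yaw 110.93 j6 7.3 w 0.0399 F [ 0.1 -0.4 -0.2] -> shift [ -9.95 -19.93   8.39] turn 0.0
[0.57422398 0.06951984] [0.5436845  0.47230986] [-11.53  38.71]
 back to next [ 14.08 -37.06]
[0.60225011 0.08022198] [0.50356932 0.44979827] [-3.98 38.04]
 back to next [  5.72 -37.61]
[0.63774989 0.09377802] [0.47043068 0.43120173] [ 3.58 37.49]
 back to next [ -1.84 -38.17]
[0.67324966 0.10733407] [0.43729205 0.4126052 ] [11.14 36.94]
```

step_arm(motion=[[[-0.5,-1,0,0],[-1.5,-3,0,0],[-3,-6,0,0],[-4.5,-9,0,0],[-6,-12,0,0],[-7.5,-15,0,0],[-9,-18,0,0],[-9.7,-19.4,0,0],[-9.9,-19.9,0.5,0],[-9.9,-19.9,2,0],[-9.9,-19.9,4,0],[-9.9,-19.9,6,0],[-9.9,-19.9,7.4,0],[-9.9,-19.9,8.1,0],[-9.9,-19.9,8.25,0],[-9.9,-19.9,8.25,0]]])

```text
time: 20.15
tool_pos: [0.574, 0.0697, 0.039]
orientation: [[-0.934, -0.357, 0.001], [-0.357, 0.934, 0.0], [-0.001, -0.0, -1.0]]
contact_force: [-0.1, -0.3, -0.7]
grip_width: 0.0399
gripper_force: 0.0
```

step_arm(motion=[[[0,0,0,0],[0,0,0,0],[0,0,0,0],[0,0,0,0],[0,0,0,0],[0,0,0,0]]], gripper=0.5, grip_force=20)

```text
time: 20.9
tool_pos: [0.5742, 0.0696, 0.0392]
orientation: [[-0.934, -0.357, 0.001], [-0.357, 0.934, 0.0], [-0.001, -0.0, -1.0]]
contact_force: [-0.3, -0.4, 4.6]
grip_width: 0.0206
gripper_force: 20.2
```

```bash
python3 - <<'E'
from h import *
go(rack(WC,WA,0,.065),.038,119.3)
a=camera("side")[:,:,::-1]
cv2.imwrite("pics/c10.png",cv2.resize(a[190:310,290:450],None,fx=5,fy=5,interpolation=cv2.INTER_CUBIC))
E
```

```text
t 20.9 pos [0.5742 0.0696 0.0392] yaw 110.93 j6 -14.0 w 0.0206 F [-0.3 -0.4  4.6] -> shift [-11.53  38.7    0.11] turn -8.4
```

View pics/c10.png

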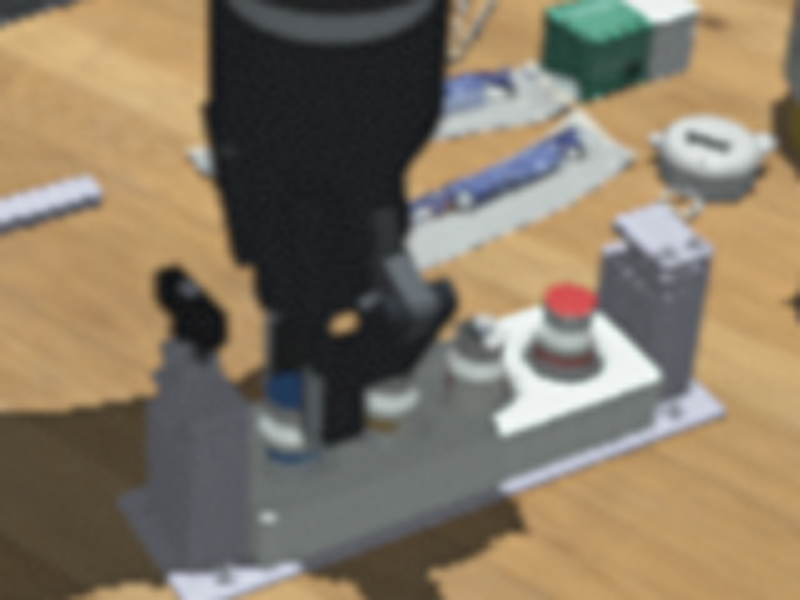

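The body clears the T, but the pad holds the vial near its edge. I'll regrip 4 mm nearer its centre.

step_arm(motion=[[[0,0,0,0],[0,0,0,0],[0,0,0,0],[0.2,0,0,0],[0.4,0,0,0],[0.4,0,0,0],[0.4,0,0.1,0],[0.4,0,0.1,0]]], gripper=3.8)

```text
time: 21.95
tool_pos: [0.5699, 0.0682, 0.0374]
orientation: [[-0.934, -0.357, -0.0], [-0.357, 0.934, 0.0], [0.0, 0.0, -1.0]]
contact_force: [0.0, 0.1, -0.8]
grip_width: 0.0379
gripper_force: 0.0
```

step_arm(motion=[[[0,0,0,0],[0,0,0,0],[0,0,0,0],[0,0,0,0],[0,0,0,0],[0,0,0,0]]], gripper=0.5, grip_force=25)

```text
time: 22.7
tool_pos: [0.57, 0.0682, 0.0375]
orientation: [[-0.934, -0.357, 0.0], [-0.357, 0.934, 0.0], [-0.0, -0.0, -1.0]]
contact_force: [0.3, 0.5, 1.3]
grip_width: 0.0208
gripper_force: 24.5
```

step_arm(motion=[[[0,0,-0.3,0],[0,0,-1,0],[0,0,-2,0],[0,0,-3.5,0],[0,0,-5,0],[0,0,-6.3,0],[0,0,-7,0],[0,0,-7,0]]])

```text
time: 23.7
tool_pos: [0.5703, 0.0682, 0.1081]
orientation: [[-0.934, -0.357, 0.001], [-0.357, 0.934, 0.0], [-0.001, -0.0, -1.0]]
contact_force: [-0.1, 0.4, -0.2]
grip_width: 0.0204
gripper_force: 24.5
```

```bash
python3 - <<'E'
from h import *
go(rack(WC,WA,0,.061),.038,119.3)
E
```

```text
t 23.7 pos [0.5703 0.0682 0.1081] yaw 110.93 j6 -14.1 w 0.0204 F [-0.1  0.4 -0.2] -> shift [-11.55  38.64   7.01] turn -8.4
```

step_arm(motion=[[[-0.3,1,0,0],[-0.9,3,0,-0.7],[-1.7,5.6,0,-1.2],[-2.5,8.4,0,-1.8],[-3.4,11.4,0,-2.5],[-4.3,14.4,0,-3.1],[-5.2,17.4,0,-3.8],[-6.1,20.4,0,-4.4],[-7,23.4,0,-5.1],[-7.9,26.4,0,-5.7],[-8.8,29.4,0,-6.4],[-9.7,32.4,0,-7],[-10.5,35,0,-7.6],[-11.1,37,0,-8.1],[-11.4,38.2,0,-8.4],[-11.5,38.6,0,-8.4],[-11.5,38.6,0,-8.4]]])

```text
time: 25.82
tool_pos: [0.5395, 0.4695, 0.1074]
orientation: [[-0.872, -0.49, -0.0], [-0.49, 0.872, -0.0], [0.0, -0.0, -1.0]]
contact_force: [-0.9, 0.0, -0.7]
grip_width: 0.0208
gripper_force: 24.5
```

```bash
python3 - <<'E'
from h import *
go(rack(WC,WA,0,.061),.038,119.3)
a=camera("side")[:,:,::-1];b=camera("top")[:,:,::-1]
k=lambda a,x,y,w,h,f:cv2.resize(a[y:y+h,x:x+w],None,fx=f,fy=f,interpolation=cv2.INTER_CUBIC)
cv2.imwrite("pics/c11.png",np.hstack([k(a,255,90,90,110,5),k(b,205,150,70,110,5)]))
E
```

```text
t 25.82 pos [0.5395 0.4695 0.1074] yaw 119.31 j6 11.7 w 0.0208 F [-0.9  0.  -0.7] -> shift [-0.11  0.04  6.94] turn 0.0
```

View pics/c11.png

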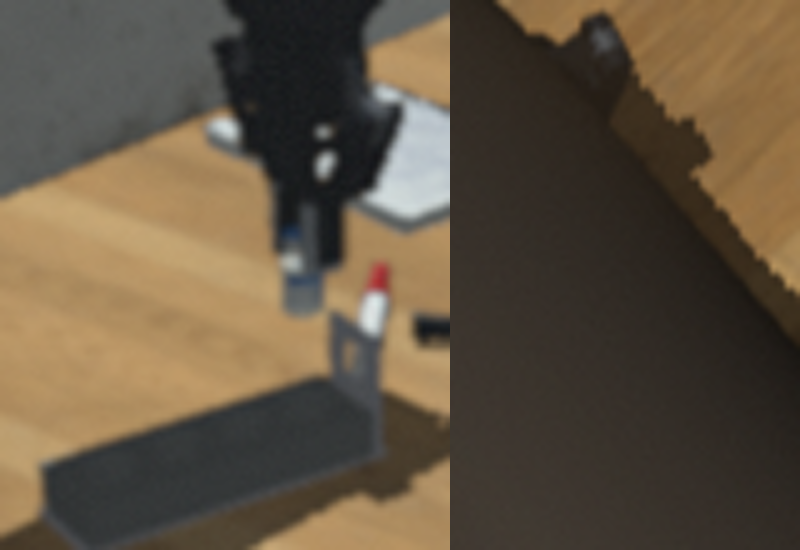

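```bash
python3 - <<'E'
from h import *
p=proj("side",(*rack(WC,WA,0,.057),.0818));print(p, (p-[255,90])*5)
p=proj("side",(*rack(WC,WA,0,.057),.0818+.043));print((p-[255,90])*5)
E
```

```text
[315.23405444 151.61465201] [301.17027222 308.07326006]
[299.69402209 227.89393257]
```

step_arm(motion=[[[-0.1,0,1,0],[-0.1,0,2.5,0],[-0.1,0,4,0],[-0.1,0,5,0],[-0.1,0,5.3,0],[-0.1,0,5.3,0]]])

```text
time: 26.68
tool_pos: [0.5403, 0.4703, 0.0544]
orientation: [[-0.872, -0.49, -0.0], [-0.49, 0.872, -0.0], [0.0, -0.0, -1.0]]
contact_force: [0.2, 0.1, -0.3]
grip_width: 0.0208
gripper_force: 24.5
```

Foot projection matches (predicted (301,308), seen (303,308)). I'll lower it into the socket.

step_arm(motion=[[[0,0,0.3,0],[0,0,0.6,0],[0,0,0.9,0],[0,0,1.2,0],[0,0,1.45,0],[0,0,1.6,0],[0,0,1.6,0]]])

```text
time: 27.55
tool_pos: [0.5403, 0.4702, 0.0383]
orientation: [[-0.872, -0.49, -0.0], [-0.49, 0.872, -0.0], [0.0, -0.0, -1.0]]
contact_force: [0.2, 0.4, -0.3]
grip_width: 0.0209
gripper_force: 24.5
```

step_arm(motion=[[[0,0,0,0],[0,0,0,0],[0,0,0,0],[0,0,0,0],[0,0,-1,0],[0,0,-3,0],[0,0,-5,0],[0,0,-6.5,0],[0,0,-7,0],[0,0,-7,0]]], gripper=3.6)

```text
time: 28.8
tool_pos: [0.5404, 0.4703, 0.1086]
orientation: [[-0.872, -0.49, 0.0], [-0.49, 0.872, 0.0], [-0.0, 0.0, -1.0]]
contact_force: [0.4, 0.6, 0.7]
grip_width: 0.0357
gripper_force: 0.0
```

```bash
python3 - <<'E'
from h import *
go(rack(TC,TA,0,.019),.037,110.9)
E
```

```text
t 28.8 pos [0.5404 0.4703 0.1086] yaw 119.33 j6 11.7 w 0.0357 F [0.4 0.6 0.7] -> shift [ 13.72 -37.04   7.16] turn 8.4
```

step_arm(motion=[[[0.4,-1,0,0],[1.1,-3,0,0.7],[2.1,-5.6,0,1.3],[3.1,-8.4,0,1.9],[4.2,-11.4,0,2.6],[5.3,-14.4,0,3.3],[6.4,-17.4,0,4],[7.6,-20.4,0,4.6],[8.7,-23.4,0,5.3],[9.8,-26.4,0,6],[10.9,-29.4,0,6.7],[12,-32.4,0,7.4],[12.9,-34.8,0,8],[13.5,-36.4,0,8.4],[13.7,-37,0.5,8.4],[13.7,-37,2.5,8.4],[13.7,-37,4.5,8.4],[13.7,-37,6.2,8.4],[13.7,-37,7.1,8.4],[13.7,-37,7.2,8.4]]])

```text
time: 31.3
tool_pos: [0.6017, 0.0808, 0.0358]
orientation: [[-0.934, -0.358, -0.001], [-0.358, 0.934, -0.0], [0.001, 0.0, -1.0]]
contact_force: [1.1, -0.6, 0.7]
grip_width: 0.036
gripper_force: 0.0
```

step_arm(motion=[[[0,0,0,0],[0,0,0,0],[0,0,0,0],[0,0,0,0],[0,0,0,0],[0,0,0,0],[0,0,0,0]]], gripper=0.5)

```text
time: 32.17
tool_pos: [0.6024, 0.0806, 0.0369]
orientation: [[-0.934, -0.357, 0.001], [-0.357, 0.934, 0.0], [-0.001, -0.0, -1.0]]
contact_force: [0.1, -0.1, 4.4]
grip_width: 0.0206
gripper_force: 25.4
```

step_arm(motion=[[[0,0,-0.3,0],[0,0,-1,0],[0,0,-2,0],[0,0,-3.5,0],[0,0,-5,0],[0,0,-6.3,0],[0,0,-7,0],[0,0,-7,0]]])

```text
time: 33.17
tool_pos: [0.6025, 0.0807, 0.1071]
orientation: [[-0.934, -0.357, 0.001], [-0.357, 0.934, 0.0], [-0.001, -0.0, -1.0]]
contact_force: [0.7, -0.5, -1.8]
grip_width: 0.0208
gripper_force: 25.1
```

```bash
python3 - <<'E'
from h import *
go(rack(WC,WA,0,.019),.037,119.3)
a=camera("side")[:,:,::-1]
k=lambda a,x,y,w,h,f:cv2.resize(a[y:y+h,x:x+w],None,fx=f,fy=f,interpolation=cv2.INTER_CUBIC)
cv2.imwrite("pics/c12.png",k(a,255,130,200,180,4))
E
```

```text
t 33.17 pos [0.6025 0.0807 0.1071] yaw 110.93 j6 -13.3 w 0.0208 F [ 0.7 -0.5 -1.8] -> shift [-3.94 38.01  7.01] turn -8.4
```

View pics/c12.png

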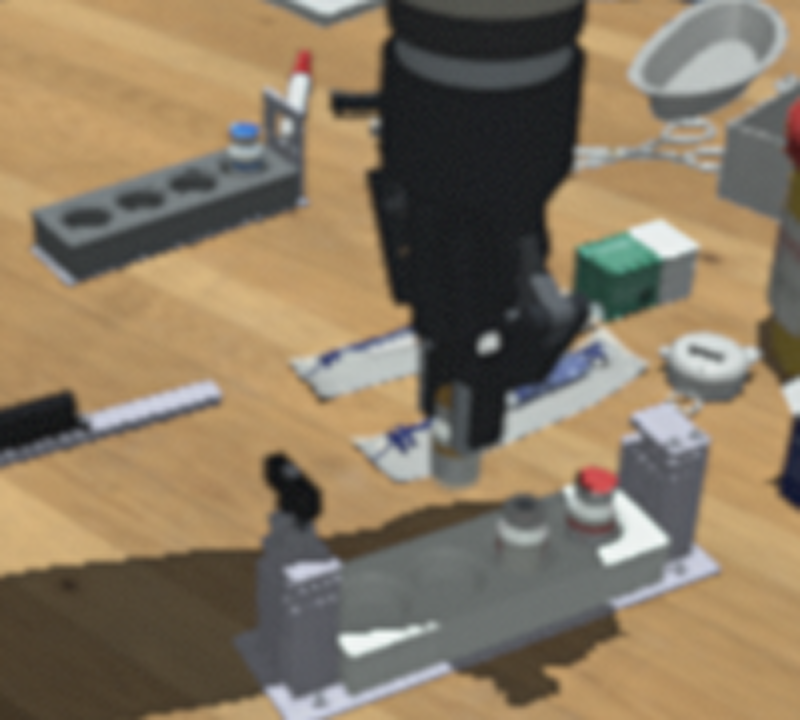

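Blue is seated at the tab (crop (243,150)), orange is held upright, the bar lies flat on the table and the plunger is still latched. That was the last of my viewing budget, so I'll check numerically from here.

step_arm(motion=[[[-0.1,1,0,0],[-0.3,3,0,-0.7],[-0.6,5.6,0,-1.2],[-0.9,8.4,0,-1.8],[-1.2,11.4,0,-2.5],[-1.5,14.4,0,-3.1],[-1.8,17.4,0,-3.8],[-2.1,20.4,0,-4.4],[-2.4,23.4,0,-5.1],[-2.7,26.4,0,-5.7],[-3,29.4,0,-6.4],[-3.3,32.4,0,-7],[-3.6,35,0,-7.6],[-3.8,36.8,0,-8.1],[-3.9,37.7,0,-8.4],[-3.9,38,0,-8.4],[-3.9,38,0,-8.4]]])

```text
time: 35.35
tool_pos: [0.503, 0.449, 0.1065]
orientation: [[-0.872, -0.489, 0.0], [-0.489, 0.872, -0.0], [0.0, -0.0, -1.0]]
contact_force: [0.5, 0.3, -0.6]
grip_width: 0.0208
gripper_force: 25.1
```

step_arm(motion=[[[0,0,1,0],[0,0,2.5,0],[0,0,4,0],[0,0,5,0],[0,0,5.4,0],[0,0,5.8,0],[0,0,6.2,0],[0,0,6.6,0],[0,0,6.85,0],[0,0,6.95,0],[0,0,6.95,0]]])

```text
time: 36.72
tool_pos: [0.5029, 0.4495, 0.0371]
orientation: [[-0.872, -0.49, 0.0], [-0.49, 0.872, 0.0], [-0.0, 0.0, -1.0]]
contact_force: [-0.2, 0.3, -0.1]
grip_width: 0.0206
gripper_force: 25.1
```

step_arm(motion=[[[0,0,0,0],[0,0,0,0],[0,0,0,0],[0,0,0,0],[0,0,-1,0],[0,0,-3,0],[0,0,-5,0],[0,0,-6.5,0],[0,0,-7,0],[0,0,-7,0]]], gripper=3.6)

```text
time: 37.98
tool_pos: [0.5029, 0.4495, 0.1071]
orientation: [[-0.872, -0.49, 0.0], [-0.49, 0.872, 0.0], [-0.0, 0.0, -1.0]]
contact_force: [-0.0, 0.3, -1.2]
grip_width: 0.0363
gripper_force: 0.0
```

```bash
python3 - <<'E'
from h import *
go(rack(TC,TA,0,-.019),.036,110.9)
E
```

```text
t 37.98 pos [0.5029 0.4495 0.1071] yaw 119.33 j6 12.5 w 0.0363 F [-0.   0.3 -1.2] -> shift [  5.67 -37.62   7.11] turn 8.4
```

step_arm(motion=[[[0.2,-1,0,0],[0.5,-3,0,0.7],[0.8,-5.6,0,1.3],[1.3,-8.4,0,1.9],[1.7,-11.4,0,2.6],[2.2,-14.4,0,3.3],[2.6,-17.4,0,4],[3.1,-20.4,0,4.6],[3.5,-23.4,0,5.3],[4,-26.4,0,6],[4.4,-29.4,0,6.7],[4.9,-32.4,0,7.4],[5.3,-35,0,8],[5.6,-36.9,0,8.4],[5.7,-37.6,0.5,8.4],[5.7,-37.6,2.5,8.4],[5.7,-37.6,4.5,8.4],[5.7,-37.6,6.2,8.4],[5.7,-37.6,7,8.4],[5.7,-37.6,7.1,8.4]]])

```text
time: 40.48
tool_pos: [0.637, 0.0939, 0.0355]
orientation: [[-0.934, -0.358, -0.001], [-0.358, 0.934, -0.0], [0.001, 0.0, -1.0]]
contact_force: [0.3, 0.2, -0.4]
grip_width: 0.036
gripper_force: 0.0
```

step_arm(motion=[[[0,0,0,0],[0,0,0,0],[0,0,0,0],[0,0,0,0],[0,0,0,0],[0,0,0,0],[0,0,0,0]]], gripper=0.5)

```text
time: 41.35
tool_pos: [0.6377, 0.0938, 0.0366]
orientation: [[-0.934, -0.357, 0.001], [-0.357, 0.934, 0.0], [-0.001, -0.0, -1.0]]
contact_force: [-0.3, 0.3, 5.4]
grip_width: 0.0209
gripper_force: 25.0
```

step_arm(motion=[[[0,0,-0.3,0],[0,0,-1,0],[0,0,-2,0],[0,0,-3.5,0],[0,0,-5,0],[0,0,-6.3,0],[0,0,-7,0],[0,0,-7,0]]])

```text
time: 42.35
tool_pos: [0.6377, 0.0938, 0.1067]
orientation: [[-0.934, -0.357, 0.001], [-0.357, 0.934, 0.0], [-0.001, -0.0, -1.0]]
contact_force: [0.5, -0.6, -1.0]
grip_width: 0.0206
gripper_force: 24.7
```

```bash
python3 - <<'E'
from h import *
go(rack(WC,WA,0,-.019),.037,119.3)
E
```

```text
t 42.35 pos [0.6377 0.0938 0.1067] yaw 110.93 j6 -12.6 w 0.0206 F [ 0.5 -0.6 -1. ] -> shift [ 3.57 37.49  6.96] turn -8.4
```

step_arm(motion=[[[0.1,1,0,0],[0.3,3,0,-0.7],[0.5,5.6,0,-1.2],[0.8,8.4,0,-1.8],[1.1,11.4,0,-2.5],[1.4,14.4,0,-3.1],[1.7,17.4,0,-3.8],[1.9,20.4,0,-4.4],[2.2,23.4,0,-5.1],[2.5,26.4,0,-5.7],[2.8,29.4,0,-6.4],[3.1,32.4,0,-7],[3.3,34.8,0,-7.6],[3.5,36.4,0,-8.1],[3.6,37.3,0,-8.4],[3.6,37.5,0,-8.4],[3.6,37.5,0,-8.4]]])

```text
time: 44.48
tool_pos: [0.47, 0.4307, 0.106]
orientation: [[-0.872, -0.489, 0.0], [-0.489, 0.872, -0.0], [0.0, -0.0, -1.0]]
contact_force: [-0.3, -0.3, 0.4]
grip_width: 0.0204
gripper_force: 24.7
```

step_arm(motion=[[[0,0,1,0],[0,0,2.5,0],[0,0,4,0],[0,0,5,0],[0,0,5.4,0],[0,0,5.8,0],[0,0,6.2,0],[0,0,6.6,0],[0,0,6.85,0],[0,0,6.95,0],[0,0,6.95,0]]])

```text
time: 45.85
tool_pos: [0.4698, 0.4312, 0.0366]
orientation: [[-0.872, -0.49, 0.0], [-0.49, 0.872, 0.0], [-0.0, 0.0, -1.0]]
contact_force: [0.5, -0.2, 0.7]
grip_width: 0.0211
gripper_force: 24.7
```

step_arm(motion=[[[0,0,0,0],[0,0,0,0],[0,0,0,0],[0,0,0,0],[0,0,-1,0],[0,0,-3,0],[0,0,-5,0],[0,0,-6.5,0],[0,0,-7,0],[0,0,-7,0]]], gripper=3.6)

```text
time: 47.1
tool_pos: [0.4698, 0.4312, 0.1066]
orientation: [[-0.872, -0.49, 0.0], [-0.49, 0.872, 0.0], [-0.0, 0.0, -1.0]]
contact_force: [0.5, -0.3, 0.4]
grip_width: 0.0363
gripper_force: 0.0
```

```bash
python3 - <<'E'
from h import *
go(rack(TC,TA,0,-.057),.036,110.9)
E
```

```text
t 47.1 pos [0.4698 0.4312 0.1066] yaw 119.33 j6 13.2 w 0.0363 F [ 0.5 -0.3  0.4] -> shift [ -1.88 -38.2    7.06] turn 8.4
```

step_arm(motion=[[[0,-1,0,0],[-0.1,-3,0,0.7],[-0.3,-5.6,0,1.3],[-0.4,-8.4,0,1.9],[-0.6,-11.4,0,2.6],[-0.7,-14.4,0,3.3],[-0.9,-17.4,0,4],[-1,-20.4,0,4.6],[-1.2,-23.4,0,5.3],[-1.3,-26.4,0,6],[-1.5,-29.4,0,6.7],[-1.6,-32.4,0,7.4],[-1.7,-35.2,0,8],[-1.8,-37.3,0,8.4],[-1.9,-38.2,0.5,8.4],[-1.9,-38.2,2.5,8.4],[-1.9,-38.2,4.5,8.4],[-1.9,-38.2,6.2,8.4],[-1.9,-38.2,7,8.4],[-1.9,-38.2,7.05,8.4]]])

```text
time: 49.6
tool_pos: [0.673, 0.1075, 0.0355]
orientation: [[-0.934, -0.358, -0.001], [-0.358, 0.934, -0.0], [0.001, 0.0, -1.0]]
contact_force: [-0.6, 0.4, 0.0]
grip_width: 0.0362
gripper_force: 0.0
```

step_arm(motion=[[[0,0,0,0],[0,0,0,0],[0,0,0,0],[0,0,0,0],[0,0,0,0],[0,0,0,0],[0,0,0,0]]], gripper=0.5)

```text
time: 50.48
tool_pos: [0.6737, 0.1075, 0.0365]
orientation: [[-0.934, -0.357, 0.001], [-0.357, 0.934, 0.0], [-0.001, -0.0, -1.0]]
contact_force: [0.6, 0.5, 5.1]
grip_width: 0.0205
gripper_force: 25.7
```

step_arm(motion=[[[0,0,-0.3,0],[0,0,-1,0],[0,0,-2,0],[0,0,-3.5,0],[0,0,-5,0],[0,0,-6.3,0],[0,0,-7,0],[0,0,-7,0]]])

```text
time: 51.48
tool_pos: [0.6737, 0.1074, 0.1067]
orientation: [[-0.934, -0.357, 0.001], [-0.357, 0.934, 0.0], [-0.001, -0.0, -1.0]]
contact_force: [0.1, -0.1, 0.4]
grip_width: 0.0207
gripper_force: 25.2
```

```bash
python3 - <<'E'
from h import *
go(rack(WC,WA,0,-.057),.037,119.3)
E
```

```text
t 51.48 pos [0.6737 0.1074 0.1067] yaw 110.93 j6 -11.9 w 0.0207 F [ 0.1 -0.1  0.4] -> shift [11.19 36.95  6.95] turn -8.4
```

step_arm(motion=[[[0.3,1,0,0],[0.9,3,0,-0.7],[1.7,5.6,0,-1.2],[2.5,8.4,0,-1.8],[3.4,11.4,0,-2.5],[4.4,14.4,0,-3.1],[5.3,17.4,0,-3.8],[6.2,20.4,0,-4.4],[7.1,23.4,0,-5.1],[8,26.4,0,-5.7],[8.9,29.4,0,-6.4],[9.8,32.4,0,-7],[10.5,34.6,0,-7.6],[10.9,36,0,-8.1],[11.1,36.7,0,-8.4],[11.2,36.9,0,-8.4],[11.2,36.9,0,-8.4]]])

```text
time: 53.6
tool_pos: [0.4372, 0.4117, 0.1059]
orientation: [[-0.872, -0.489, 0.0], [-0.489, 0.872, -0.0], [0.0, -0.0, -1.0]]
contact_force: [0.1, 0.6, -0.0]
grip_width: 0.0207
gripper_force: 25.2
```

step_arm(motion=[[[0,0,1,0],[0,0,2.5,0],[0,0,4,0],[0,0,5,0],[0,0,5.4,0],[0,0,5.8,0],[0,0,6.2,0],[0,0,6.6,0],[0,0,6.85,0],[0,0,6.95,0],[0,0,6.95,0]]])

```text
time: 54.98
tool_pos: [0.437, 0.4121, 0.0367]
orientation: [[-0.872, -0.49, 0.0], [-0.49, 0.872, 0.0], [-0.0, 0.0, -1.0]]
contact_force: [0.5, 0.0, 1.5]
grip_width: 0.0208
gripper_force: 25.3
```

step_arm(motion=[[[0,0,0,0],[0,0,0,0],[0,0,0,0],[0,0,0,0],[0,0,-1,0],[0,0,-3,0],[0,0,-6,0],[2,-1,-9,0],[5,-2.5,-11,0],[8,-4,-12,0],[11,-5.5,-12,0],[14,-7,-12,0],[17,-8.5,-12,0],[18,-9,-12,0],[18,-9,-12,0]]], gripper=3.6)

```text
time: 56.85
tool_pos: [0.3244, 0.2455, 0.1572]
orientation: [[-0.872, -0.489, 0.001], [-0.489, 0.872, 0.001], [-0.002, 0.0, -1.0]]
contact_force: [0.6, 0.5, 0.2]
grip_width: 0.0365
gripper_force: 0.0
```

```bash
python3 - <<'E'
from h import *
im=camera("side")[:,:,::-1];hs=cv2.cvtColor(np.ascontiguousarray(im),cv2.COLOR_BGR2HSV)
o=arm.get_obs();print(o["time"],o["tool_pos"],o["contact_force"])
for c,y,z in (("blue",.057,.055),("orange",.019,.055),("grey",-.019,.053),("red",-.057,.055)):
    e=proj("side",(*rack(WC,WA,0,y),z));x,v=e.round().astype(int)
    S=hs[v-8:v+9,x-8:x+9];H=S[...,0].astype(int);sat=S[...,1]>110
    m={"blue":sat&(abs(H-108)<15),"orange":sat&(abs(H-17)<5)&(S[...,2]>170),"grey":(S[...,1]<60)&(S[...,2]>80)&(S[...,2]<180),"red":sat&((H<6)|(H>170))}[c]
    q=np.argwhere(m);u=q.mean(0)[::-1]+[x-8,v-8] if len(q) else None
    print(c,e.round(1),len(q),u, None if u is None else (onz("side",u,z)[:2]-rack(WC,WA,0,y)).round(4), im[v,x][::-1])
# T grip in place, bar rib black
g=im.max(2)
n,l,s,cc=cv2.connectedComponentsWithStats((g<48).astype(np.uint8))
for i in range(1,n):
    if 40<s[i,4]<700 and 120<cc[i][0]<420 and 150<cc[i][1]<300: print(s[i],cc[i].round(1))
E
```

```text
56.9 [0.32478568 0.24597276 0.15708559] [-0.90821663  0.47854885  0.10238403]
blue [315.4 161.3] 13 [315.69230769 162.23076923] [ 0.0004 -0.0054] [ 95 123 177]
orange [302.6 165.3] 131 [302.00763359 162.6259542 ] [-0.0008  0.0145] [188 148  83]
grey [289.3 170.2] 114 [290.04385965 174.56140351] [ 0.0014 -0.0222] [150 155 156]
red [275.6 173.8] 18 [275.22222222 174.61111111] [-0.0008 -0.0041] [191  75  75]
[339 152  32   5  99] [354.9 154.2]
[251 229  24  14 218] [261.8 235.2]
[322 244  13  18 108] [328. 253.]
```

```bash
python3 - <<'E'
from h import *
im=camera("side");hs=cv2.cvtColor(im,cv2.COLOR_RGB2HSV)
print(proj("side",(.41,.22,.019)))
for x in(302,289):
    for v in range(158,182): print(v,*[tuple(map(int,im[v,u])) for u in(x-4,x-2,x,x+2,x+4)])
    print()
E
```

```text
[262.08699044 234.91561685]
158 (174, 140, 94) (174, 140, 94) (168, 136, 91) (168, 135, 91) (169, 137, 92)
159 (174, 140, 95) (175, 141, 95) (169, 135, 91) (166, 133, 90) (167, 134, 90)
160 (172, 139, 93) (173, 140, 93) (167, 133, 89) (166, 133, 89) (169, 136, 91)
161 (172, 139, 93) (173, 141, 94) (168, 133, 89) (168, 134, 90) (172, 139, 94)
162 (174, 141, 94) (175, 142, 95) (172, 139, 94) (167, 133, 89) (172, 140, 95)
163 (177, 144, 97) (177, 144, 97) (174, 142, 97) (169, 137, 93) (173, 141, 96)
164 (175, 142, 95) (177, 143, 94) (180, 148, 98) (177, 143, 92) (176, 143, 96)
165 (174, 140, 93) (178, 141, 80) (187, 148, 83) (186, 147, 82) (177, 143, 93)
166 (171, 138, 92) (179, 140, 73) (188, 145, 71) (186, 144, 73) (167, 135, 85)
167 (167, 136, 92) (160, 128, 75) (174, 134, 70) (162, 126, 70) (144, 121, 87)
168 (168, 137, 96) (123, 107, 85) (131, 110, 81) (114, 98, 75) (114, 107, 95)
169 (170, 139, 98) (101, 99, 92) (99, 99, 94) (89, 91, 89) (108, 112, 112)
170 (166, 142, 111) (120, 122, 118) (111, 115, 113) (113, 117, 114) (126, 134, 135)
171 (148, 140, 127) (151, 158, 153) (142, 147
[... 2082 characters left out ...]
11, 109) (125, 119, 119) (102, 101, 101) (110, 112, 111)
174 (152, 134, 112) (114, 114, 114) (114, 114, 114) (114, 115, 115) (125, 130, 132)
175 (151, 145, 135) (143, 145, 145) (143, 144, 143) (146, 147, 146) (140, 144, 145)
176 (131, 132, 131) (154, 158, 156) (160, 165, 163) (154, 159, 156) (130, 132, 132)
177 (107, 108, 109) (138, 143, 140) (148, 155, 151) (134, 141, 137) (105, 107, 105)
178 (93, 92, 92) (113, 117, 114) (116, 122, 119) (109, 114, 109) (88, 87, 85)
179 (83, 83, 82) (102, 105, 101) (101, 106, 102) (99, 104, 99) (84, 83, 80)
180 (78, 78, 78) (100, 103, 100) (102, 106, 102) (99, 103, 99) (86, 87, 85)
181 (87, 89, 90) (100, 104, 101) (103, 107, 103) (101, 105, 100) (92, 95, 94)
```

All four caps sit at the expected pixels and heights: orange at about (302,166) and grey at about (290,170), upright. The rib is at the predicted (262,235) and the latched T at (328,253). Handing in.

```bash
python3 -c "
from rig import ticket
print(ticket.close_job())"
```

```text
the job is handed in; nothing more can be done
None
```

The job is handed in at about 57 s: the plunger is latched open, the bar lies flat on the table between the racks, and the vials stand in the working rack in order from the tab (blue, orange, grey, red), with all three checked in the final side-camera image.

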